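# Earth yourself, then press the start key of the board tester

### The job

Before the board test is started, rest the closed fingertips lightly on the wide flat earthing disc, so that it gives a little, for about a second; then, with the fingertips, push the square start key gently down until it is fully home (it stays in) and withdraw. Touch none of the other three control boxes or their keys (dome, thin pin, long bar), lift, tip or shove no box, and leave everything else on the bench where it is.

Things in the scene. Friction and masses are not known exactly. Their poses are not given: they have to be found in the camera images.
- earth_box: Black plastic control box 74 x 74 x 40 mm, 0.35 to 0.7 kg, loose on four small rubber feet; origin at the centre of its underside, z up. It carries the earthing disc.
- earth_disc_top (a point): Centre of the top face of the earthing disc: a wide flat steel disc 60 mm across and 5 mm thick on a stem, the widest of the five keys; its top is 16 mm above the lid when out (56 mm above the table).
- earth_disc (a joint): Downward travel of the earthing disc: 0 at rest, 0.008 m at its stop; sprung, 1 N to start it and 5 N at the stop; it comes back up when let go.
- start_box: Black plastic control box 74 x 74 x 40 mm, 0.35 to 0.7 kg, loose on four small rubber feet; origin at the centre of its underside, z up. It carries the square start key.
- start_key_top (a point): Centre of the top face of the start key: a square steel key 30 x 30 mm, the only square one; its top is 16 mm above the lid when out (56 mm above the table), 8 mm above it when home.
- start_key (a joint): Downward travel of the start key, standing centrally on the box's lid. Joint value: 0 fully out, grows as it is pushed down, 0.008 m fully home; held by about 3 N of friction, with no spring, so it stays where it is pushed. May start up to 1.5 mm in.
- dome_box: Black plastic control box 74 x 74 x 40 mm, 0.35 to 0.7 kg, loose on four small rubber feet; origin at the centre of its underside, z up. It carries a domed mushroom key, to be left alone.
- dome_key (a joint): Travel of the dome key, a steel mushroom 44 mm across, its rounded top 22 mm above the lid, standing centrally on the box's lid. Joint value: 0 fully out, grows as it is pushed down, 0.008 m fully home; held by about 3 N of friction, with no spring, so it stays where it is pushed. 
- pin_box: Black plastic control box 74 x 74 x 40 mm, 0.35 to 0.7 kg, loose on four small rubber feet; origin at the centre of its underside, z up. It carries a thin round key, to be left alone.
- pin_key (a joint): Travel of the pin key, a thin round steel plunger 14 mm across, its top 16 mm above the lid, standing centrally on the box's lid. Joint value: 0 fully out, grows as it is pushed down, 0.008 m fully home; held by about 3 N of friction, with no spring, so it stays where it is pushed. 
- bar_box: Black plastic control box 74 x 74 x 40 mm, 0.35 to 0.7 kg, loose on four small rubber feet; origin at the centre of its underside, z up. It carries a long narrow bar key, to be left alone.
- bar_key (a joint): Travel of the bar key, a steel bar 52 x 12 mm, its top 16 mm above the lid, standing centrally on the box's lid. Joint value: 0 fully out, grows as it is pushed down, 0.008 m fully home; held by about 3 N of friction, with no spring, so it stays where it is pushed. 
- spool: Solder spool standing upright, 48 mm across, 40 mm tall, loose; origin at the centre of its underside.
- tape: Roll of blue tape lying flat, 60 mm across, 25 mm tall, loose; origin at the centre of its underside.
- clip: Black clip lying flat, 30 x 40 x 12 mm, loose, with a wire loop to 15 mm high that reaches 35 mm from the middle; origin at the centre of its underside.
- tin: Open metal tin, 76 mm across the rim, 85 mm tall, loose; origin at the centre of its underside.
- driver: Screwdriver lying on the table, 200 mm long and 26 mm high, loose; origin at the middle of its length, on the table; its x axis runs along it, handle towards -x.
- flask: White flask, 68 mm across, 210 mm tall, loose; origin at the centre of its underside.
- jar: Low clear jar with a white lid, 70 mm across, 28 mm tall, loose; origin at the centre of its underside.
Mind the look-alikes: they are no part of the job. Leave any green look-alike of the start_box alone.

How it is judged:
By the outcome, as a careful person would: the job done as asked, in the order asked, and still so for the second after the job is handed in, with the robot touching nothing.
It also fails if it takes over 38 s, if anything falls off the work surface, if the arm or the gripper's body presses on something with over 40 N, if the wrist force passes 120 N, or if a joint passes its speed limit or range.

### The arm

A 6-joint arm with a two-finger parallel gripper is mounted at the origin on the work surface. World frame = base frame: x ahead of the robot, y to its left, z up, the work surface at z = 0. Lengths are in m, angles in rad, forces in N, time in s.
With the tool pointing down it reaches from about 0.35 to 0.775 m from the base axis. Payload 5.5 kg.
Tool frame: the origin (TCP) lies midway between the tips of the shut fingers; the grasp point (between the pads) lies 19 mm behind it (grasp_offset is the distance from the TCP to the grasp point, in m); z points along the fingers, y is the line along which they close (so a half turn about z gives the same grasp; the last joint's range is limited). The gripper opens to 85 mm and grips with 20 to 120 N. Pads are 22 mm wide; open, the fingers measure 114 mm over their backs; the gripper's body (76 mm by 85 mm) begins 54 mm behind the grasp point. The pads swing forward as they close: fully open they stand 13 mm farther back than shut.
Start: joints at [-1.487, 0.313, 0.046, 1.304, 0, 1.431], TCP at [0.128, -0.561, 0.231] pointing down, gripper open.
Joint ranges: [-2.76, 2.76], [-0.86, 1.69], [-1.03, 1.26], [-2.2, 2.34], [-1.47, 1.5], [-3.14, 3.14]. Speed limits (rad/s): [2.57, 2.57, 3.14, 3.14, 3.14, 3.14].

### API

Orientations are given as [roll, pitch, yaw] about the fixed x, y, z axes, in that order (R = Rz(yaw) Ry(pitch) Rx(roll)).
In Python, from station import * gives the robot as it stands.
- The arm moves only by the tool arm_command, never from a script. Its argument "plan" is one flat list of numbers, 6 for each row, row after row: the shift along the tool's x, y, z in m, then the turn, a rotation vector about the tool's x, y, z in degrees. In form: [tx, ty, tz, wx, wy, wz, tx, ty, tz, wx, wy, wz, ...]. A call has 1 to 10 rows; each row is the pose to reach, as a shift and turn from the pose commanded when the call began, along the tool's axes at that moment; what a row does not reach only later rows make up. A row lasts 1/12 s, in which the tool goes at most 41.7 mm and 7.16 degrees, less where a joint would pass 70% of its speed; a pose out of reach is approached as far as the arm can. A call with a gripper value outside its range is refused whole. "jaw" is the finger opening in m, from 0 to 0.0854, set as the call begins (left out, the last holds). The fingers move at their own pace and stop on an object; "grip_force" is the grip in N (left out, the last holds). Time passes only in rows, so rows that repeat a pose let the fingers close. It gives the time, the measured TCP pose, the force, the opening and the grip force at its end, in the units of the state.
- sense(): the state, without advancing time (a new reading comes with each control period).
- camera(name): name is "scene" or "top" or "wrist"; returns (picture, depth): 384x512x3 uint8, red, green, blue; 384x512 float32, m along the optical axis (not along the pixel's ray), 0 where there is no reading.
- calibration(name): a dict with "fx", "fy", "cx", "cy" (pixels), "k1" (the pictures are not rectified: a ray, as slopes to the right and down, at radius r is drawn at 1 + k1 r^2 times it, then the intrinsics apply), "origin" and "rotation" of the camera in the world. Camera axes: x right, y down, z forward; pixel columns grow to the right and rows downward; lengths in m; the calibration is good to about 2 mm. A picture is of the moment at which its call begins: read the wrist's pose just before it. calibration takes no time and is no camera call; for the wrist camera it gives the pose at the moment of the call.
- hand_in(): hands the job in; it is judged then, once.
The state is a dict: "time": time; "joint_positions": joint angles; "qd": joint speeds; "effort": joint torques, N m; "tcp_pos": TCP position; "ee_rot": TCP orientation; "ft_force": force on the tool from outside, world axes, zero at the start; "wrist_torque": the same for the moment, N m; "grip_width": finger opening in m; "grasp_force": force on a finger pad.
Only numpy, scipy, OpenCV 4.12 (cv2) and the standard library are available. Lean on these libraries where they do the work, as an engineer would, in place of code of your own. Each camera call takes 0.05 s, during which the arm holds its last target. There are 200 camera calls.

## Working session

There is one attempt and no reset: what is moved stays moved. The work goes in short steps, Python scripts to look and compute and a tool call to move; the robot and the scene stay as the last step left them, time stands still between calls to the robot, and variables do not carry over. Pictures are saved under pics/ and viewed, at most 10 in all, crops included, and the job is handed in when it is done.

Besides the shell and the picture viewer there is one more tool, called after "Emit:" as name(argument=value, ...) on one line, values as JSON. arm_command: Moves the arm, as the interface text tells. Its arguments: {"type":"object","properties":{"plan":{"type":"array","items":{"type":"number"}},"jaw":{"type":"number"},"grip_force":{"type":"number"}},"required":["plan"]}

```bash
ls; mkdir -p pics; cat > h.py <<'E'
from station import *
import numpy as np, cv2
def world(cal,u,v,d):
    k=cal["k1"]; xd=(u-cal["cx"])/cal["fx"]; yd=(v-cal["cy"])/cal["fy"]
    x,y=xd,yd
    for _ in range(10):
        s=1+k*(x*x+y*y); x,y=xd/s,yd/s
    p=np.array([x*d,y*d,d])
    return np.array(cal["origin"])+np.array(cal["rotation"])@p
def ray(cal,u,v,z):
    o=np.array(cal["origin"]); r=world(cal,u,v,1.0)-o
    return o+r*(z-o[2])/r[2]
E
python3 - <<'E'
from h import *
for n in("top","scene"):
    p,d=camera(n); c=calibration(n); np.savez(f"pics/{n}0.npz",p=p,d=d)
    cv2.imwrite(f"pics/{n}0.png",cv2.resize(p[:,:,::-1],(800,600)))
    print(n,c)
print(sense())
E
```

```text
pics
top {'fx': 396.43471019367223, 'fy': 396.43471019367223, 'cx': 254.70850889103102, 'cy': 188.31257832562844, 'k1': -0.041264934438222996, 'origin': array([0.42626387, 0.03417901, 1.16072565]), 'rotation': array([-3.08252392, -0.00474905, -1.58965854])}
scene {'fx': 404.46090466046763, 'fy': 404.46090466046763, 'cx': 260.42223656167863, 'cy': 198.02746128728572, 'k1': 0.0027242878668821777, 'origin': array([1.20820575, 0.34365168, 0.75505278]), 'rotation': array([-2.27970292, -0.01602452,  1.99617902])}
{'time': 0.1, 'joint_positions': array([-1.48659101e+00,  3.13909596e-01,  4.51016057e-02,  1.30360798e+00,
       -9.73660708e-06,  1.43118456e+00]), 'qd': array([ 0.00049518, -0.00193925,  0.00250383,  0.00164087,  0.00028204,
       -0.00056039]), 'effort': array([ 2.88323106e-03, -4.81722736e+01,  2.99245763e+01,  1.26497282e-02,
       -1.44358091e-04,  2.60057755e-05]), 'tcp_pos': array([ 0.12756558, -0.56020495,  0.23051067]), 'ee_rot': array([-3.13998741e+00, -2.15745495e-04,  2.23816923e-01]), 'ft_force': array([ 0.63767577, -0.04213456, -0.94230525]), 'wrist_torque': array([-0.03219622,  0.06633633, -0.04076167]), 'grasp_force': 0.0, 'grip_width': 0.08586475285650558}
```

View pics/top0.png

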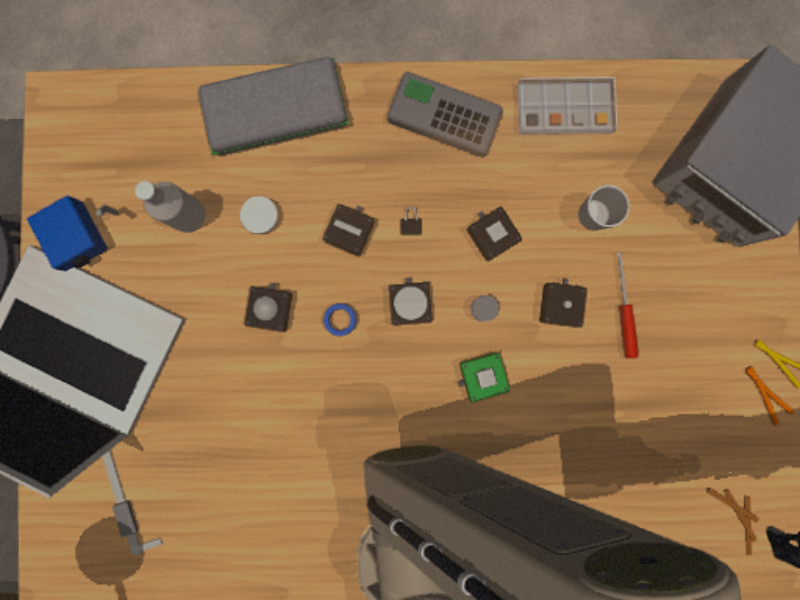

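View pics/scene0.png

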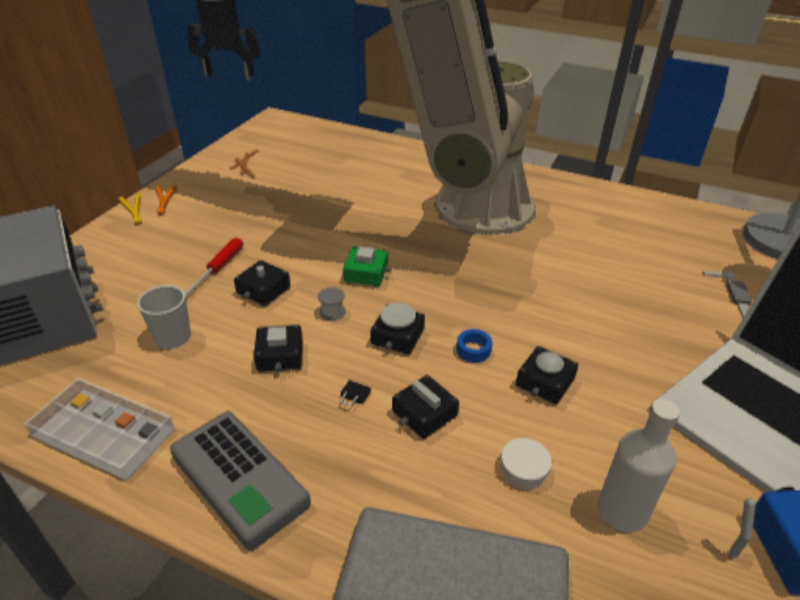

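The top view shows the disc at (410,303) and the black box's square key at (497,231), in 800x600 pixels. In the scene view they are at (398,315) and (277,336). The green look-alike is at (486,378) in the top view.

```bash
cat >> h.py <<'E'
from scipy.spatial.transform import Rotation as Ro
_c=calibration
def calibration(n):
    c=dict(_c(n)); r=np.array(c["rotation"])
    c["rotation"]=Ro.from_euler("xyz",r).as_matrix() if r.ndim==1 else r
    return c
def tri(obs):
    A=np.zeros((3,3));b=np.zeros(3);R=[]
    for c,u,v in obs:
        o=np.array(c["origin"]); r=world(c,u,v,1.)-o; r/=np.linalg.norm(r)
        P=np.eye(3)-np.outer(r,r); A+=P; b+=P@o; R.append((P,o))
    x=np.linalg.solve(A,b); return x,[np.linalg.norm(P@(x-o))*1e3 for P,o in R]
def delta(p):
    s=sense(); R=Ro.from_euler("xyz",s["ee_rot"])
    return R.inv().apply(np.array(p)-s["tcp_pos"])
E
python3 - <<'E'
from h import *
np.set_printoptions(precision=4,suppress=True)
ct,cs=calibration("top"),calibration("scene")
D={n:np.load(f"pics/{n}0.npz")["d"] for n in("top","scene")}
for n,t,s in [("disc",(410,303),(398,315)),("start",(497,231),(277,336)),("green",(486,378),(366,255)),("pin",(567,304),(260,270)),("table",(411,226),(355,390))]:
    t=np.array(t)*.64;s=np.array(s)*.64
    print(n,tri([(ct,*t),(cs,*s)]),world(ct,*t,D["top"][int(t[1]),int(t[0])]),world(cs,*s,D["scene"][int(s[1]),int(s[0])]))
s=sense(); c=calibration("wrist"); print(s["tcp_pos"],s["ee_rot"],c["origin"],c["rotation"])
print(delta([.53,.03,.2]))
E
```

```text
disc (array([0.4754, 0.0069, 0.0509]), [np.float64(0.5347020873816142), np.float64(0.5347020873816029)]) [0.4756 0.0065 0.0529] [0.4794 0.0093 0.0548]
start (array([ 0.603 , -0.153 ,  0.0462]), [np.float64(1.6077085729661575), np.float64(1.6077085729660883)]) [ 0.6021 -0.1527  0.0569] [ 0.6099 -0.1455  0.0547]
green (array([ 0.3381, -0.1259,  0.0454]), [np.float64(1.628520215503211), np.float64(1.6285202155032565)]) [ 0.3394 -0.1261  0.054 ] [ 0.3521 -0.1165  0.0572]
pin (array([ 0.4683, -0.2764,  0.049 ]), [np.float64(0.5236517293184549), np.float64(0.5236517293183943)]) [ 0.4682 -0.2742  0.0588] [ 0.4717 -0.2729  0.0524]
table (array([0.6222, 0.0009, 0.007 ]), [np.float64(0.3632039437922272), np.float64(0.3632039437922036)]) [0.6214 0.0007 0.0125] [0.6234 0.002  0.0087]
[ 0.1276 -0.5602  0.2305] [-3.14   -0.0002  0.2238] [ 0.1977 -0.5455  0.3739] [[ 0.2218 -0.9351 -0.2763]
 [-0.9751 -0.2128 -0.0624]
 [-0.0004  0.2833 -0.959 ]]
[ 0.5234 -0.4861  0.0314]
```

Emit:
arm_command(plan=[0.233,-0.238,0.01,0,0,0,0.466,-0.476,0.03,0,0,0,0.466,-0.476,0.03,0,0,0,0.466,-0.476,0.03,0,0,0,0.466,-0.476,0.03,0,0,0,0.466,-0.476,0.03,0,0,0,0.466,-0.476,0.03,0,0,0,0.466,-0.476,0.03,0,0,0,0.466,-0.476,0.03,0,0,0,0.466,-0.476,0.03,0,0,0], jaw=0)

```text
time: 0.93
tcp_pos: [0.3458, -0.204, 0.2126]
ee_rot: [3.142, -0.0, 0.223]
ft_force: [0.5, -0.9, 0.5]
grip_width: -0.0001
grasp_force: 0.0
```

```bash
python3 -c "
from h import *
print(sense()['tcp_pos'],delta([.476,.007,.19]))"
```

```text
[ 0.34583329 -0.20402973  0.21260429] [ 0.17364794 -0.17698507  0.02259541]
```

Emit:
arm_command(plan=[0.17,-0.174,0.02,0,0,0,0.17,-0.174,0.02,0,0,0,0.17,-0.174,0.02,0,0,0,0.17,-0.174,0.02,0,0,0,0.17,-0.174,0.02,0,0,0,0.17,-0.174,0.02,0,0,0,0.17,-0.174,0.02,0,0,0,0.17,-0.174,0.02,0,0,0,0.17,-0.174,0.02,0,0,0])

```text
time: 1.68
tcp_pos: [0.472, 0.0014, 0.1923]
ee_rot: [-3.142, 0.002, 0.225]
ft_force: [-0.2, -0.1, 0.3]
grip_width: 0.0003
grasp_force: 0.0
```

```bash
python3 - <<'E'
from h import *
s=sense(); c=calibration("wrist"); p,d=camera("wrist")
np.savez("pics/w1.npz",p=p,d=d,o=c["origin"],R=c["rotation"])
cv2.imwrite("pics/w1.png",cv2.resize(p[:,:,::-1],(800,600)))
print(s["tcp_pos"],s["ee_rot"],s["ft_force"])
x=np.array([.476,.007,.056]);q=np.array(c["rotation"]).T@(x-c["origin"]);print(1.5625*(c["fx"]*q[0]/q[2]+c["cx"]),1.5625*(c["fy"]*q[1]/q[2]+c["cy"]))
E
```

```text
[0.47204209 0.00139457 0.19233497] [-3.14158654e+00  1.56219921e-03  2.24647943e-01] [-0.22351617 -0.13345286  0.33085793]
390.4138608215513 271.7994814548928
```

View pics/w1.png

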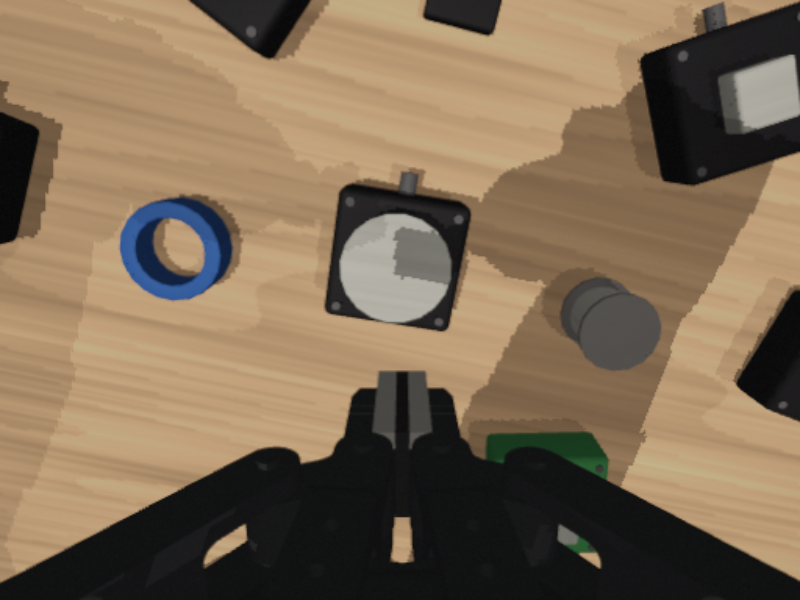

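The close view shows the disc centred at (396,268), near the predicted (390,272), and the start key's top at about (765,92).

```bash
python3 - <<'E'
from h import *
np.set_printoptions(precision=4,suppress=True)
c=calibration("wrist");ct=calibration("top");z=np.load("pics/w1.npz")
a=(396*.64,268*.64)
print(ray(c,*a,.056),world(c,*a,z["d"][int(a[1]),int(a[0])]),tri([(c,*a),(ct,410*.64,303*.64)]))
b=(765*.64,92*.64)
print(ray(c,*b,.056),world(c,*b,z["d"][int(b[1]),int(b[0])]),tri([(c,*b),(ct,497*.64,231*.64)]))
t=ray(c,*a,.056);print(delta(t))
E
```

```text
[0.4787 0.0039 0.056 ] [0.4789 0.004  0.0573] (array([0.476 , 0.0049, 0.0447]), [np.float64(1.4145961917701828), np.float64(1.4145961917701926)])
[ 0.6047 -0.1529  0.056 ] [ 0.6042 -0.1515  0.0583] (array([ 0.6033, -0.1525,  0.0567]), [np.float64(1.1786496037299565), np.float64(1.1786496037301384)])
[ 0.0074 -0.0016  0.1365]
```

Emit:
arm_command(plan=[0.006,-0.002,0.03,0,0,0,0.006,-0.002,0.06,0,0,0,0.006,-0.002,0.09,0,0,0,0.006,-0.002,0.11,0,0,0,0.006,-0.002,0.12,0,0,0,0.006,-0.002,0.124,0,0,0,0.006,-0.002,0.124,0,0,0])

```text
time: 2.32
tcp_pos: [0.4776, 0.0037, 0.0687]
ee_rot: [-3.141, 0.001, 0.222]
ft_force: [0.4, -0.2, 1.1]
grip_width: 0.0
grasp_force: 0.0
```

Emit:
arm_command(plan=[0,0,0.003,0,0,0,0,0,0.006,0,0,0,0,0,0.009,0,0,0,0,0,0.011,0,0,0,0,0,0.013,0,0,0,0,0,0.0145,0,0,0,0,0,0.0155,0,0,0,0,0,0.0155,0,0,0])

```text
time: 2.98
tcp_pos: [0.4784, 0.0046, 0.0534]
ee_rot: [3.141, -0.001, 0.224]
ft_force: [0.6, -0.2, 1.2]
grip_width: 0.0002
grasp_force: 1.0
```

Emit:
arm_command(plan=[0,0,0.0007,0,0,0,0,0,0.0014,0,0,0,0,0,0.0014,0,0,0])

```text
time: 3.23
tcp_pos: [0.4784, 0.0046, 0.052]
ee_rot: [3.141, -0.001, 0.224]
ft_force: [0.2, -0.3, 2.7]
grip_width: -0.0002
grasp_force: 1.4
```

```bash
python3 - <<'E'
from h import *
for _ in range(4): camera("scene"); s=sense(); print(s["tcp_pos"][2],s["ft_force"],s["grasp_force"])
c=calibration("wrist"); p,d=camera("wrist")
cv2.imwrite("pics/w2.png",cv2.resize(p[100:300,150:370,::-1],None,fx=2.7,fy=2.7))
E
```

```text
0.052017988907029786 [0.76991409 1.29611834 2.90943847] 1.3568917661905289
0.05206498101121009 [0.26109854 0.57865354 2.66171395] 1.3547948934137821
0.05205889036568907 [0.84631167 0.93201013 1.80443117] 1.3983342982828617
0.05204226595331128 [0.12159066 1.09660736 3.18633608] 1.4547344483435154
```

View pics/w2.png

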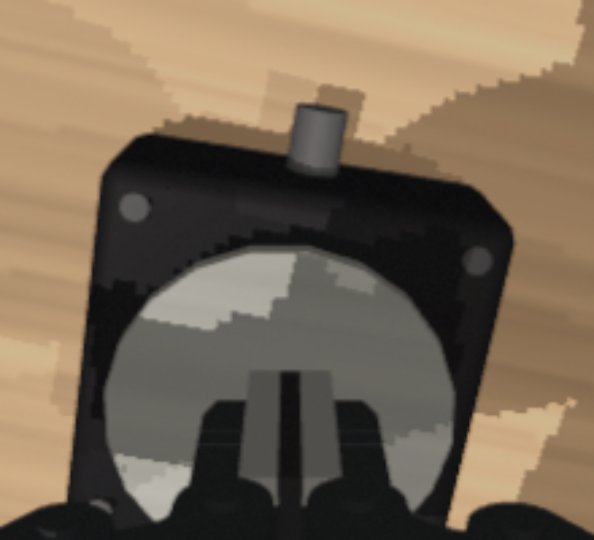

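The fingertips rest on the middle of the disc, at (290,375) to (290,475) in the crop, and press with about 2.7 N. I'll hold there and then lift.

Emit:
arm_command(plan=[0,0,0,0,0,0,0,0,0,0,0,0,0,0,0,0,0,0,0,0,0,0,0,0,0,0,0,0,0,0,0,0,0,0,0,0,0,0,-0.004,0,0,0,0,0,-0.012,0,0,0,0,0,-0.04,0,0,0,0,0,-0.08,0,0,0])

```text
time: 4.32
tcp_pos: [0.4742, 0.005, 0.1298]
ee_rot: [-3.139, 0.009, 0.224]
ft_force: [1.1, 0.1, -0.6]
grip_width: -0.0004
grasp_force: 0.0
```

```bash
python3 -c "
from h import *
print(sense()['tcp_pos'],delta([.604,-.1525,.12]))"
```

```text
[0.47422528 0.00503936 0.12980277] [0.09168751 0.1824227  0.00846044]
```

Emit:
arm_command(plan=[0.02,0.04,0,0,0,0,0.04,0.08,0,0,0,0,0.06,0.12,0,0,0,0,0.075,0.155,0,0,0,0,0.088,0.181,0,0,0,0,0.088,0.181,0,0,0,0,0.088,0.181,0,0,0,0,0.088,0.181,0,0,0,0])

```text
time: 4.98
tcp_pos: [0.6027, -0.1519, 0.1313]
ee_rot: [-3.14, 0.002, 0.223]
ft_force: [-0.5, -0.3, -0.2]
grip_width: -0.0004
grasp_force: 0.0
```

```bash
python3 - <<'E'
from h import *
s=sense(); c=calibration("wrist"); p,d=camera("wrist")
np.savez("pics/w3.npz",p=p,d=d)
cv2.imwrite("pics/w3.png",cv2.resize(p[:,:,::-1],(800,600)))
print(s["tcp_pos"],s["ee_rot"],s["ft_force"])
E
```

```text
[ 0.60271316 -0.15185134  0.13128814] [-3.13993843e+00  2.44266237e-03  2.23459258e-01] [-0.50698298 -0.25046292 -0.17557815]
```

View pics/w3.png

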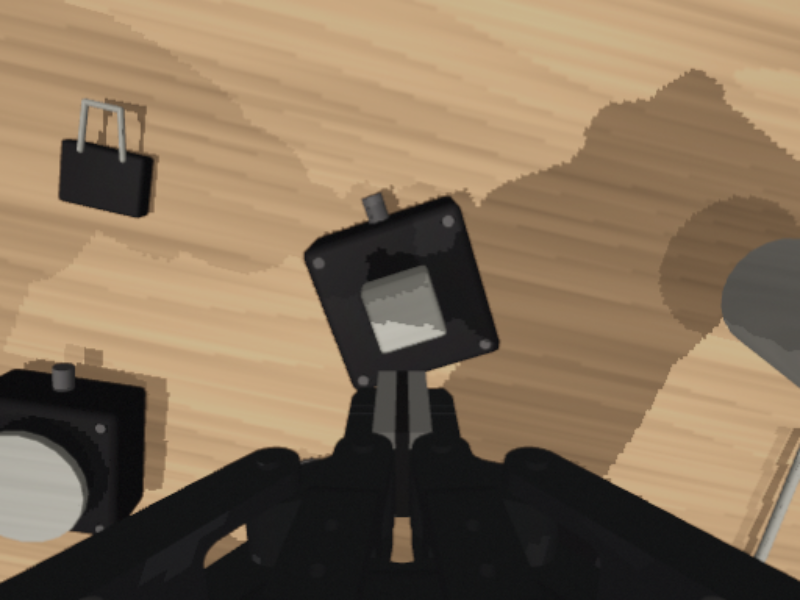

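The start key's top face is centred at about (406,309), on a black box. The tin's edge at (760,300) is well clear.

```bash
python3 - <<'E'
from h import *
np.set_printoptions(precision=4,suppress=True)
c=calibration("wrist");d=np.load("pics/w3.npz")["d"]
a=(406*.64,309*.64)
t=ray(c,*a,.055);print(t,world(c,*a,d[int(a[1]),int(a[0])]),delta(t))
E
```

```text
[ 0.6062 -0.1537  0.055 ] [ 0.6071 -0.1535  0.0578] [0.0031 0.0032 0.0766]
```

Emit:
arm_command(plan=[0.002,0.002,0.025,0,0,0,0.002,0.002,0.045,0,0,0,0.002,0.002,0.057,0,0,0,0.002,0.002,0.063,0,0,0,0.002,0.002,0.067,0,0,0,0.002,0.002,0.07,0,0,0,0.002,0.002,0.071,0,0,0,0.002,0.002,0.071,0,0,0])

```text
time: 5.7
tcp_pos: [0.6068, -0.1537, 0.0616]
ee_rot: [3.141, -0.001, 0.224]
ft_force: [-0.0, -0.1, -0.2]
grip_width: 0.0003
grasp_force: 0.0
```

Emit:
arm_command(plan=[0,0,0.001,0,0,0,0,0,0.002,0,0,0,0,0,0.003,0,0,0,0,0,0.004,0,0,0,0,0,0.005,0,0,0,0,0,0.006,0,0,0,0,0,0.007,0,0,0,0,0,0.008,0,0,0,0,0,0.009,0,0,0,0,0,0.009,0,0,0])

```text
time: 6.53
tcp_pos: [0.6065, -0.1539, 0.0518]
ee_rot: [3.141, -0.0, 0.224]
ft_force: [-0.2, -0.8, 1.4]
grip_width: 0.0003
grasp_force: 0.8
```

Emit:
arm_command(plan=[0,0,0.0005,0,0,0,0,0,0.001,0,0,0,0,0,0.0015,0,0,0,0,0,0.002,0,0,0,0,0,0.0025,0,0,0,0,0,0.003,0,0,0,0,0,0.003,0,0,0])

```text
time: 7.12
tcp_pos: [0.6065, -0.154, 0.0488]
ee_rot: [3.141, -0.0, 0.224]
ft_force: [-0.7, 0.1, 2.5]
grip_width: 0.0004
grasp_force: 1.0
```

Emit:
arm_command(plan=[0,0,0.0003,0,0,0,0,0,0.0006,0,0,0,0,0,0.0009,0,0,0,0,0,0.0009,0,0,0])

```text
time: 7.45
tcp_pos: [0.6065, -0.1539, 0.0481]
ee_rot: [3.141, -0.0, 0.224]
ft_force: [-0.9, 0.1, 2.1]
grip_width: -0.0001
grasp_force: 1.6
```

Emit:
arm_command(plan=[0,0,0.0003,0,0,0,0,0,0.0006,0,0,0,0,0,0.0006,0,0,0])

```text
time: 7.7
tcp_pos: [0.6065, -0.1539, 0.048]
ee_rot: [3.141, -0.0, 0.224]
ft_force: [-2.7, 0.3, 6.1]
grip_width: -0.0
grasp_force: 3.3
```

```bash
python3 - <<'E'
from h import *
for _ in range(4): camera("scene"); s=sense(); print(s["tcp_pos"],s["ft_force"],s["grasp_force"])
E
```

```text
[ 0.60652716 -0.15392514  0.04803019] [-2.23606047 -0.87920977  6.04310689] 3.267786204814911
[ 0.60650668 -0.15394581  0.04801635] [-1.49650945 -0.45418479  6.70544097] 3.2704441621899605
[ 0.60654641 -0.15396572  0.0480463 ] [-2.30690589  0.25996341  6.54033078] 3.266816809773445
[ 0.60653244 -0.15394493  0.04804843] [-2.27805513 -0.15648745  7.06524921] 3.2667070627212524
```

Emit:
arm_command(plan=[0,0,0.0004,0,0,0,0,0,0.0004,0,0,0])

```text
time: 8.07
tcp_pos: [0.6066, -0.1539, 0.048]
ee_rot: [3.141, -0.001, 0.224]
ft_force: [-1.9, 0.4, 8.3]
grip_width: -0.0
grasp_force: 4.4
```

Emit:
arm_command(plan=[0,0,-0.002,0,0,0,0,0,-0.006,0,0,0,0,0,-0.02,0,0,0,0,0,-0.05,0,0,0,0,0,-0.085,0,0,0,0,0,-0.085,0,0,0,0,0,-0.085,0,0,0,0,0,-0.085,0,0,0])

```text
time: 8.73
tcp_pos: [0.6063, -0.1537, 0.1316]
ee_rot: [-3.141, 0.0, 0.224]
ft_force: [0.1, 1.1, -0.5]
grip_width: -0.0003
grasp_force: 0.0
```

```bash
python3 - <<'E'
from h import *
c=calibration("wrist"); p,d=camera("wrist"); print(sense()["ft_force"])
cv2.imwrite("pics/w4.png",cv2.resize(p[:,:,::-1],(800,600)))
for (u,v) in [(406,300),(406,310),(415,300),(460,330),(330,270)]:
    u*=.64;v*=.64;print(world(c,u,v,d[int(v),int(u)]).round(4))
E
```

```text
[-1.22572693  0.0897502   0.29977792]
[ 0.6122 -0.1557  0.0489]
[ 0.6078 -0.1567  0.049 ]
[ 0.6127 -0.1597  0.0475]
[ 0.6016 -0.1837  0.0414]
[ 0.6159 -0.12    0.0404]
```

View pics/w4.png

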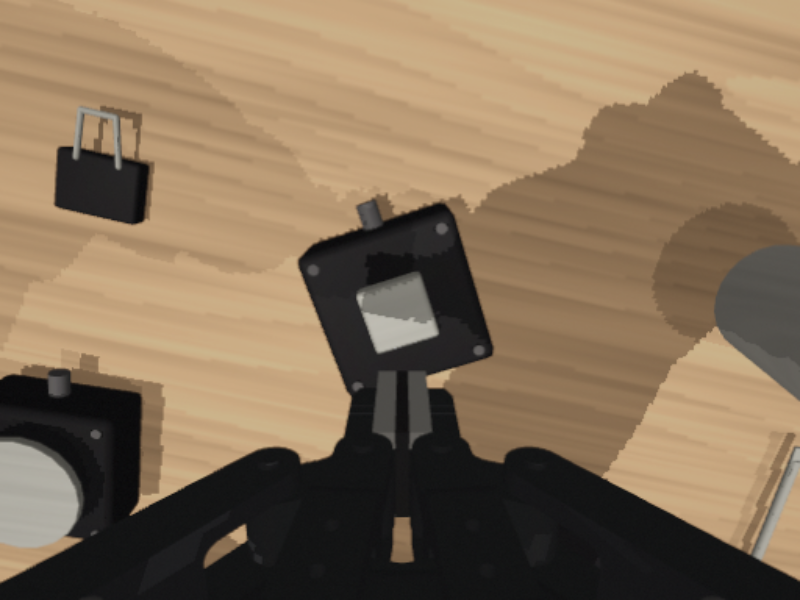

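The key now stands about 8 mm above the lid, at (398,312), so it is home. The box hasn't moved and the arm is clear.

```bash
python3 -c "
from station import *
print(hand_in())"
```

```text
the job is handed in; nothing more can be done
None
```

I rested the closed fingertips on the earthing disc for just over a second, then pushed the square start key fully home and withdrew. No other key or box was touched, and the job is handed in.

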